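# Hang the spoon rack on its screw

### The job

Take the keyholed spoon rack out of the drying block and hang it on the tiled stand: bring the wide hole over the screw head until the plate is up against the tiles, then slide the rack straight down so that the screw runs up the narrow slot to its end, and there press it home with about 10 N. Feel your way: never push the rack against the stand or screw with as much as 20 N. Let go with the rack hanging upright and fully home, and leave the other kitchen things where they are.

Things in the scene. Friction and masses are not known exactly. Their poses are not given: they have to be found in the camera images.
- rack: Loose aluminium spoon rack, about 0.3 kg: upright plate 100 mm wide (y), 6 mm thick (x), 130 mm tall (z). Origin: middle of its lower edge; z up, x out of its front. Three upturned pegs stick out 30 mm from the front, 46-56 mm up. Grip tab on top, 36 mm wide (y), 10 mm thick (x), 128-188 mm up: pinch it from above across its thickness. Starts upright in the drying block.
- hole (a point): Centre of the keyhole's wide hole, on the rack's back face (3 mm behind the rack's origin, -x), on its centre line 65 mm above the lower edge. Axes as the rack's. The hole is a 21 mm square with its corners cut off (4.5 mm legs); from the middle of its flat top side a straight slot 9 mm wide runs up to a square end 100 mm above the lower edge.
- slot_end (a point): Where the screw's axis lies when the rack is fully home: on the rack's back face, 32 mm above the hole's centre, 3 mm below the slot's end. Axes as the rack's.
- tab (a point): Point on the rack 167 mm above its lower edge, in the middle of the grip tab's thickness: a good grasp point, 21 mm below the tab's top.
- stand: Fixed stand: wooden foot 130 x 200 x 20 mm and an upright board 200 mm wide (y), 20 mm thick, top 175 mm up, with a flat blue and white tiled face. Origin on the counter below the face; x points out of the face (away from the robot), z up. The foot reaches 70 mm out from the face. Hung, the rack has its back to the tiles, its x along the stand's x, its tab above the board.
- mount (a point): Point on the tiled face, on the board's centre line, 150 mm up. Axes as the stand's. A steel screw juts out along x at this height, but up to 30 mm to either side (y), differently each time: NOT at this point. It stays put. Shank 6 mm thick; flat round head 16 mm across, its underside 9.5 mm and front 15 mm out from the tiles.
- block: Fixed wooden drying block, 120 x 130 mm and 46 mm tall; a slot 9 mm wide runs along its y axis through the middle, its floor 12 mm above the counter; the rack stands in this slot with play. Origin: centre of the underside.
- jar: Empty green glass jar without lid, 76 mm across, 105 mm tall; a bystander to leave alone. Origin: centre of the underside.
- salt: Blue ceramic salt pot with a knobbed top, 68 mm across, 75 mm tall; a bystander. Origin: centre of the underside.
- jar_lid: Flat steel jar lid, 66 mm across, 14 mm tall, lying on the counter; a bystander. Origin: centre of the underside.
- spoon: Wooden spoon about 200 mm long lying on the counter; a bystander.
- bowl0: Ceramic salsa bowl, 84 mm across, 40 mm tall, on the turntable (200 mm across, 26 mm tall) beyond the task's things; a bystander.
- bowl1: Terracotta salsa bowl, same size, on the turntable; a bystander.
- bowl2: Ceramic salsa bowl, same size, on the turntable; a bystander.
Not all that is in view belongs to the job. There is more than one size of the rack; the job needs the middle-sized.

How it is judged:
By the outcome, as a careful person would: the job done as asked, in the order asked, and still so for the second after the job is handed in, with the robot touching nothing.
It also fails if it takes over 58 s, if anything falls off the work surface, if the arm or the gripper's body presses on something with over 40 N, if the wrist force passes 120 N, or if a joint passes its speed limit or range.

### The arm

A 6-joint arm with a two-finger parallel gripper is mounted at the origin on the work surface. World frame = base frame: x ahead of the robot, y to its left, z up, the work surface at z = 0. Lengths are in m, angles in rad, forces in N, time in s.
With the tool pointing down it reaches from about 0.3 to 0.875 m from the base axis. Payload 6.4 kg.
Tool frame: the origin (TCP) lies at the very end of the fingers, on their centre line; the grasp point (between the pads) lies 19 mm behind it (arm.pinch_z is the distance from the TCP to the grasp point, in m); z points along the fingers, y is the line along which they close (so a half turn about z gives the same grasp; the last joint's range is limited). The gripper opens to 85 mm and grips with 20 to 120 N. Pads are 22 mm wide; open, the fingers measure 114 mm over their backs; the gripper's body (76 mm by 85 mm) begins 54 mm behind the grasp point. The pads swing forward as they close: fully open they stand 13 mm farther back than shut.
Start: joints at [-1.538, 0.181, 1.607, -0, 1.354, -0.206], TCP at [0.136, -0.559, 0.231] pointing down, gripper open.
Joint ranges: [-2.99, 2.99], [-0.89, 2.07], [0.3, 2.58], [-1.14, 4.28], [0, 2.63], [-3.12, 3.12]. Speed limits (rad/s): [2.57, 2.57, 3.01, 3.14, 3.14, 3.14].

### API

Orientations are given as a unit quaternion [x, y, z, w].
In Python, from cell import arm gives the robot as it stands.
- The arm moves only by the tool move_arm, never from a script. Its argument "increments" is a list of rows, each a list of 5 numbers: the shift along the tool's x, y, z as a fraction of full scale, then the turn about the tool's z as a fraction of full scale, then the opening in per cent of the stroke, from 0 (shut) to 100 (fully open). A call has 1 to 8 rows; each row shifts and turns the commanded pose from where the row before left it, along the tool's axes as they then stand; what a row does not reach is not made up. Full scale, the value 1, is 0.2 m for a shift and pi/2 rad for a turn. A row lasts 1/10 s, in which the tool goes at most 50 mm and 8.59 degrees, less where a joint would pass 70% of its speed; a pose out of reach is approached as far as the arm can. A call with a number of a shift or a turn outside -1 to 1 is refused whole. A call with a gripper value outside its range is refused whole. The fingers move at their own pace and stop on an object; "force" is the grip in N (left out, the last holds). Time passes only in rows, so rows that do not move let the fingers close. It gives the time, the measured TCP pose, the force, the opening and the grip force at its end, in the units of the state.
- arm.state(): the state, without advancing time (a new reading comes with each control period).
- arm.snapshot(name): name is "scene" or "side" or "wrist"; returns a dict with "pixels" (384x512x3 uint8, blue, green, red), "z_map" (384x512 float32, m along the optical axis (not along the pixel's ray), 0 where there is no reading), "mtx" (3x3 intrinsics, pixels), "D" ([k1, k2, p1, p2, k3] as OpenCV has them; the pictures are not rectified), "world_to_cam" (4x4, takes a point from world to camera coordinates). Camera axes: x right, y down, z forward; pixel columns grow to the right and rows downward; lengths in m; the calibration is good to about 2 mm. A picture is of the moment at which its call begins.
- arm.sign_off(): hands the job in; it is judged then, once.
The state is a dict: "t": time; "joints": joint angles; "qd": joint speeds; "effort": joint torques, N m; "ee_pos": TCP position; "eef_rot": TCP orientation; "force": force on the tool from outside, world axes, zero at the start; "moment": the same for the moment, N m; "width": finger opening in m; "gripper_force": force on a finger pad.
Only numpy, scipy, OpenCV 4.12 (cv2) and the standard library are available. Lean on these libraries where they do the work, as an engineer would, in place of code of your own. Each camera call takes 0.05 s, during which the arm holds its last target. There are 200 camera calls.

## Working session

There is one attempt and no reset: what is moved stays moved. The work goes in short steps, Python scripts to look and compute and a tool call to move; the robot and the scene stay as the last step left them, time stands still between calls to the robot, and variables do not carry over. Pictures are saved under pics/ and viewed, at most 10 in all, crops included, and the job is handed in when it is done.

Besides the shell and the picture viewer there is one more tool, called after "Request:" by a JSON object that holds its "op" and its "data". move_arm: Moves the arm, as the interface text tells. Its arguments: {"type":"object","properties":{"increments":{"type":"array","items":{"type":"array","items":{"type":"number"}}},"force":{"type":"number"}},"required":["increments"]}

```bash
ls; mkdir -p pics; cat > h.py <<'E'
import numpy as np, cv2
from cell import arm
def snap(n):
    s=arm.snapshot(n); np.savez(f'/tmp/{n}.npz',**{k:np.array(v) for k,v in s.items()}); return s
def load(n): return dict(np.load(f'/tmp/{n}.npz'))
def cloud(s):
    z=s['z_map'];h,w=z.shape
    u,v=np.meshgrid(np.arange(w),np.arange(h))
    n=cv2.undistortPoints(np.stack([u,v],-1).reshape(-1,1,2).astype(float),s['mtx'],s['D']).reshape(h,w,2)
    P=np.concatenate([n*z[...,None],z[...,None]],-1)
    T=np.linalg.inv(s['world_to_cam'])
    W=P@T[:3,:3].T+T[:3,3]; W[z==0]=np.nan
    return W
E
python3 - <<'E'
from h import *
a=snap('scene');b=snap('side')
cv2.imwrite('pics/a.png',cv2.resize(np.vstack([a['pixels'],b['pixels']]),None,fx=.78,fy=.78))
for s in(a,b): print(np.linalg.inv(s['world_to_cam']).round(3).tolist())
print(arm.state())
E
```

```text
pics
[[-0.813, 0.409, -0.415, 1.112], [0.582, 0.552, -0.597, 0.735], [-0.014, -0.727, -0.687, 0.995], [0.0, 0.0, 0.0, 1.0]]
[[0.952, -0.194, 0.236, 0.327], [-0.305, -0.647, 0.699, -0.71], [0.017, -0.738, -0.675, 0.796], [0.0, 0.0, 0.0, 1.0]]
{'t': 0.1, 'joints': array([-1.53831405e+00,  1.81479061e-01,  1.60790137e+00,  2.18306724e-05,
        1.35380250e+00, -2.06302786e-01]), 'qd': array([-5.70061461e-06, -2.26826285e-03, -1.32401531e-03,  1.18366167e-03,
        7.05715595e-04,  5.65394983e-04]), 'effort': array([-3.41723944e-05, -4.45877802e+01, -3.52239525e+01, -3.26315430e-04,
        4.17354866e-03,  1.35908761e-05]), 'ee_pos': array([ 0.13600618, -0.55817585,  0.23047053]), 'eef_rot': array([ 9.92881141e-01,  1.19106705e-01,  7.96356302e-05, -7.91208178e-04]), 'force': array([-0.03756164, -0.55466147,  0.07342879]), 'moment': array([-0.01644928,  0.00741815,  0.01782707]), 'gripper_force': 0.0, 'width': 0.08575354559229119}
```

View pics/a.png

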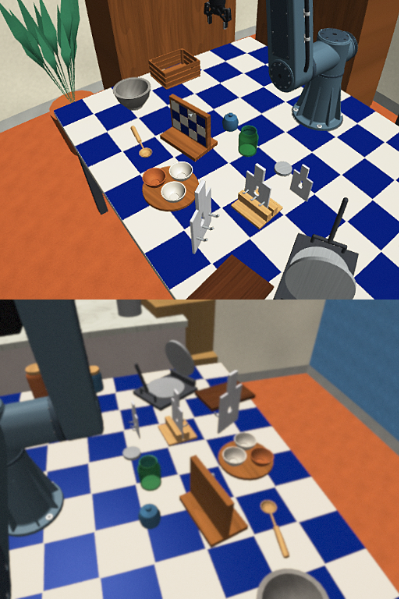

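The picture shows three racks in the scene half: a large one at about (203,215), one standing in a wooden block at (257,185), and a small one at (300,180). The one in the block fits the description: it is in the drying block and looks middle-sized. I'll confirm with a crop and measure.

```bash
python3 - <<'E'
from h import *
a=load('scene')
c=a['pixels'][190:320,230:410]; d=a['pixels'][110:210,190:320]
c=cv2.resize(c,None,fx=3.3,fy=3.3,interpolation=2); d=cv2.resize(d,(c.shape[1]*3//5,int(100*c.shape[1]*3/5/130)//2*2//1),interpolation=2)
cv2.imwrite('pics/b.png',c)
d=cv2.resize(a['pixels'][110:210,190:320],None,fx=5,fy=5,interpolation=2); cv2.imwrite('pics/c.png',d)
E
```

```text
(no output)
```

View pics/b.png

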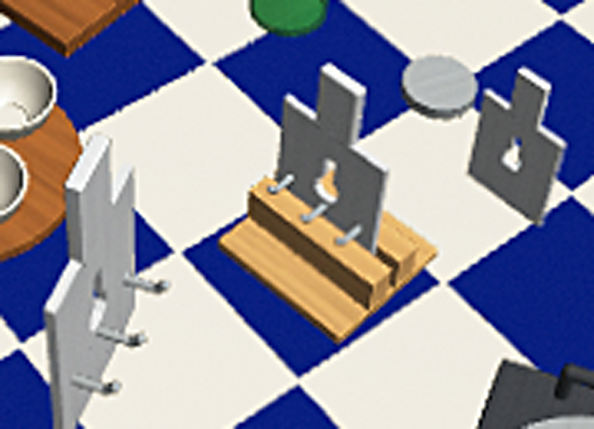

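View pics/c.png

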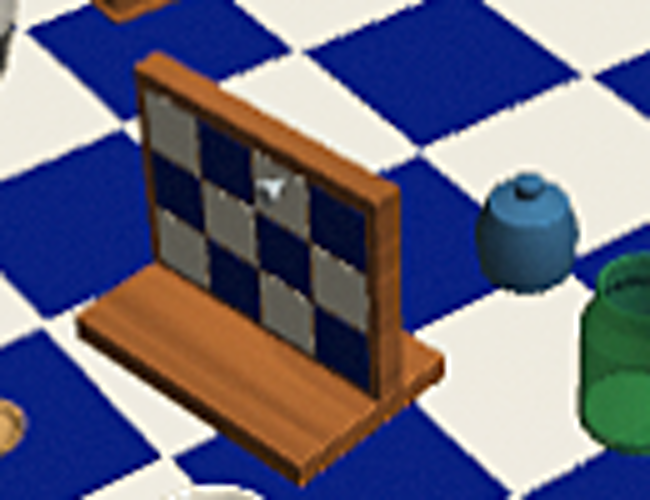

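Crop b: the middle rack stands in the block at scene (330,238), its pegs towards the camera; the large one (left, scene (258,272)) and the small one (right, scene (388,235)) are decoys. Crop c: screw head at about scene (244,148) on the tiled face. Now I'll measure.

```bash
python3 - <<'E'
from h import *
a=load('scene');W=cloud(a)
def box(r0,r1,c0,c1): 
    p=W[r0:r1,c0:c1].reshape(-1,3); return p[~np.isnan(p[:,0])]
def vplane(p,it=200,tol=.003):
    # ransac vertical plane
    rng=np.random.default_rng(0);best=None
    for _ in range(it):
        i,j=rng.choice(len(p),2,False);d=(p[j]-p[i])[:2];n=np.array([-d[1],d[0]]);l=np.linalg.norm(n)
        if l<.015: continue
        n/=l;m=abs((p[:,:2]-p[i,:2])@n)<tol
        if best is None or m.sum()>best.sum(): best=m
    q=p[best];c=q.mean(0);u,s,vt=np.linalg.svd(q-c); n=vt[2]; 
    if n@(a['world_to_cam'][:3,:3].T@np.array([0,0,1]))>0:n=-n
    return q,c,n,s
def desc(name,p):
    q,c,n,s=vplane(p); yaw=np.arctan2(n[1],n[0]); t=np.array([-np.sin(yaw),np.cos(yaw)])
    e=q[:,:2]@t
    print(name,len(q),'c',c.round(4),'n',n.round(3),'yaw',np.degrees(yaw).round(2),'y ext',np.percentile(e,[0,1,99,100]).round(4),'d',(q[:,:2]@n[:2]/np.linalg.norm(n[:2])).mean().round(4),'z',q[:,2].min().round(4),q[:,2].max().round(4))
    return q,yaw,t
# rack region
r=box(205,268,312,350); r=r[(r[:,2]>.06)]
q,yr,tr=desc('rack',r)
tab=q[q[:,2]>.155]; e=tab[:,:2]@tr; print('tab',len(tab),tab.mean(0).round(4),e.min().round(4),e.max().round(4),tab[:,2].max())
pl=q[(q[:,2]<.13)]; e=pl[:,:2]@tr; print('plate',e.min(),e.max())
# stand
s=box(120,192,215,272); s=s[(s[:,2]>.03)]
q,ys,ts=desc('stand',s)
n=np.array([np.cos(ys),np.sin(ys)]); d=np.median(q[:,:2]@n)
h=s[(s[:,:2]@n-d>.007)&(s[:,:2]@n-d<.02)&(s[:,2]>.12)]
e=q[:,:2]@ts;mid=(e.min()+e.max())/2
print('head',len(h),h.mean(0).round(4),'y',(h[:,:2]@ts-mid).round(4),'out',(h[:,:2]@n-d).round(4),'z',h[:,2].round(4))
print('mid',mid,'d',d,'n',n,'ts',ts, 'faceorigin',(d*n+mid*ts).round(4))
# board top / all
# pixels of head
D=W[...,:2]@n-d
m=(D>.007)&(D<.02)&(W[...,2]>.12);m[:110]=0;m[190:]=0;m[:,:200]=0;m[:,290:]=0
print(np.argwhere(m).tolist())
E
```

```text
rack 900 c [0.5578 0.2185 0.121 ] n [ 0.994  0.112 -0.008] yaw 6.43 y ext [0.1023 0.1043 0.2029 0.2042] d 0.5788 z 0.0601 0.2036
tab 174 [0.5585 0.2188 0.1812] 0.134 0.1725 0.20360583811829758
plate 0.10231421834414445 0.20416500977051524
stand 1632 c [ 0.5499 -0.1863  0.1063] n [ 0.979  0.202 -0.002] yaw 11.66 y ext [-0.401  -0.3972 -0.1987 -0.1956] d 0.5009 z 0.03 0.1794
head 22 [ 0.5589 -0.1642  0.1518] y [0.017  0.0229 0.0233 0.0259 0.018  0.0223 0.0264 0.0293 0.0271 0.0155
 0.0224 0.0265 0.0283 0.0297 0.0177 0.0183 0.0261 0.0317 0.0302 0.0215
 0.0288 0.0304] out [0.0135 0.015  0.0115 0.01   0.0147 0.0147 0.0146 0.0134 0.0074 0.0125
 0.0151 0.0149 0.0127 0.0101 0.0149 0.0114 0.0148 0.0161 0.0107 0.0146
 0.0176 0.0151] z [0.155  0.1589 0.1571 0.1576 0.1525 0.1548 0.1569 0.1578 0.153  0.1462
 0.1514 0.1534 0.153  0.1523 0.145  0.1433 0.1495 0.1533 0.1492 0.1432
 0.1489 0.1482]
mid -0.2983028593518617 d 0.5007772744881832 n [0.97936612 0.20209404] ts [-0.20209404  0.97936612] faceorigin [ 0.5507 -0.1909]
[[146, 241], [146, 242], [146, 243], [146, 244], [147, 241], [147, 242], [147, 243], [147, 244], [147, 245], [148, 241], [148, 242], [148, 243], [148, 244], [148, 245], [149, 241], [149, 242], [149, 243], [149, 244], [149, 245], [150, 242], [150, 243], [150, 244]]
```

Request:
{"op": "move_arm", "data": {"increments": [[0.148,-0.163,-0.02,0,100],[0.148,-0.163,-0.02,0,100],[0.148,-0.163,-0.02,0,100],[0.148,-0.163,-0.02,0,100],[0.148,-0.163,-0.02,0,100],[0.148,-0.163,0,0,100],[0.148,-0.163,0,0,100],[0.148,-0.163,0,0,100]]}}

```text
t: 0.9
ee_pos: [0.3048, -0.2475, 0.2511]
eef_rot: [0.993, 0.119, 0.0, -0.0]
force: [0.7, -0.4, 0.2]
width: 0.0852
gripper_force: 0.0
```

Request:
{"op": "move_arm", "data": {"increments": [[0.148,-0.163,0,0,100],[0.148,-0.163,0,0,100],[0.148,-0.163,0,0,100],[0.148,-0.163,0,0,100],[0.148,-0.163,0,0,100],[0.148,-0.163,0,0,100],[0.148,-0.163,0,0,100],[0.148,-0.163,0,0,100]]}}

```text
t: 1.7
ee_pos: [0.4731, 0.0621, 0.2511]
eef_rot: [0.993, 0.119, -0.0, 0.0]
force: [0.2, -0.1, 0.1]
width: 0.0855
gripper_force: 0.0
```

Request:
{"op": "move_arm", "data": {"increments": [[0,0,0,-0.092,100],[0,0,0,-0.092,100],[0,0,0,-0.092,100],[0,0,0,-0.092,100],[0,0,0,-0.092,100],[0,0,0,-0.092,100],[0,0,0,-0.092,100],[0,0,0,-0.092,100]]}}

```text
t: 2.5
ee_pos: [0.4725, 0.0602, 0.2509]
eef_rot: [0.765, 0.645, -0.0, -0.0]
force: [-0.3, 0.8, 1.2]
width: 0.0852
gripper_force: 0.0
```

```bash
cat >> h.py <<'E'
from scipy.spatial.transform import Rotation as R
def go(x,y,z,th):
    s=arm.state();M=R.from_quat(s['eef_rot']).as_matrix()
    d=M.T@(np.array([x,y,z])-s['ee_pos'])/.2
    a=np.degrees(np.arctan2(M[1,0],M[0,0]))
    print('t',round(s['t'],2),'pos',s['ee_pos'].round(4),'th',a.round(2),'F',s['force'].round(2),'tilt',M[:2,2].round(4),'w',s['width'].round(4),'gf',round(s['gripper_force'],1))
    print('todo shift',d.round(4),'turn',(-(th-a)/90).round(4))
E
python3 - <<'E'
from h import *
go(.5547,.2168,.25,96.43)
E
```

```text
Traceback (most recent call last):
  File "h.py", line 19, in go
    print('t',round(s['t'],2),'pos',s['ee_pos'].round(4),'th',a.round(2),'F',s['force'].round(2),'tilt',M[:2,2].round(4),'w',s['width'].round(4),'gf',round(s['gripper_force'],1))
                                                                                                                             ^^^^^^^^^^^^^^^^
AttributeError: 'float' object has no attribute 'round'
```

```bash
sed -i "s/s\['width'\].round(4)/round(s['width'],4)/" h.py
python3 - <<'E'
from h import *
go(.5547,.2168,.25,96.43)
E
```

```text
t 2.5 pos [0.4725 0.0602 0.2509] th 80.27 F [-0.31  0.84  1.23] tilt [-0.0008  0.0001] w 0.0852 gf 0.0
todo shift [0.8413 0.2727 0.0042] turn -0.1796
```

Request:
{"op": "move_arm", "data": {"increments": [[0.21,0.068,0,0,100],[0.21,0.068,0,0,100],[0.21,0.068,0,0,100],[0.21,0.068,0,0,100],[0,0,0,-0.09,100],[0,0,0,-0.09,100],[0,0,0,0,100]]}}

```text
t: 3.2
ee_pos: [0.5554, 0.2164, 0.2504]
eef_rot: [0.668, 0.745, -0.001, -0.0]
force: [-0.4, 0.2, 0.2]
width: 0.0854
gripper_force: 0.0
```

```bash
python3 - <<'E'
from h import *
go(.5547,.2168,.16,96.43)
s=snap('wrist'); cv2.imwrite('pics/d.png',s['pixels']); W=cloud(s)
m=(W[...,2]>.185)&(W[...,2]<.21); p=W[m]; print(m.sum())
p=p[(abs(p[:,0]-.555)<.04)&(abs(p[:,1]-.217)<.04)]
print(len(p),p.mean(0).round(4),p.min(0).round(4),p.max(0).round(4))
r=cv2.minAreaRect((p[:,:2]*1000).astype(np.float32));print(r)
E
```

```text
t 3.2 pos [0.5554 0.2164 0.2504] th 96.24 F [-0.44  0.24  0.18] tilt [-0.0016 -0.0003] w 0.0854 gf 0.0
todo shift [ 0.0024 -0.0024  0.452 ] turn -0.0021
1213
781 [0.5547 0.2174 0.1992] [0.5481 0.1973 0.185 ] [0.5619 0.2337 0.2021]
((555.0045166015625, 215.51930236816406), (9.946706771850586, 36.20426940917969), 7.589133262634277)
```

View pics/d.png

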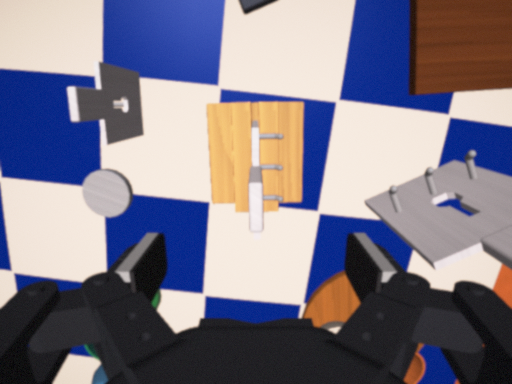

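The tab sits at (256,200), midway between the open fingers, with the pegs pointing image-right (+x). Descend and grip.

Request:
{"op": "move_arm", "data": {"increments": [[0,0,0.15,0,100],[0,0,0.15,0,100],[0,0,0.1,0,100],[0,0,0.052,0,100],[0,0,0,0,100]]}}

```text
t: 3.75
ee_pos: [0.5547, 0.2155, 0.1594]
eef_rot: [0.669, 0.743, -0.001, -0.001]
force: [1.0, -0.7, -0.4]
width: 0.0855
gripper_force: 0.0
```

Request:
{"op": "move_arm", "data": {"increments": [[0,0,0,0,0],[0,0,0,0,0],[0,0,0,0,0],[0,0,0,0,0],[0,0,0,0,0],[0,0,0,0,0],[0,0,0,0,0],[0,0,0,0,0]], "force": 60}}

```text
t: 4.55
ee_pos: [0.556, 0.216, 0.1614]
eef_rot: [0.668, 0.744, 0.0, 0.0]
force: [-0.1, -0.5, 3.8]
width: 0.0092
gripper_force: 59.5
```

```bash
python3 - <<'E'
from h import *
go(.5547,.2168,.30,96.43)
E
```

```text
t 4.55 pos [0.556  0.216  0.1614] th 96.12 F [-0.12 -0.49  3.76] tilt [0.0007 0.0001] w 0.0092 gf 59.5
todo shift [ 0.0045 -0.0058 -0.6928] turn -0.0034
```

Request:
{"op": "move_arm", "data": {"increments": [[0,0,-0.05,0,0],[0,0,-0.1,0,0],[0,0,-0.15,0,0],[0,0,-0.2,0,0],[0,0,-0.2,0,0],[0,0,-0.1,0,0],[0,0,0,0,0]]}}

```text
t: 5.25
ee_pos: [0.5572, 0.2163, 0.325]
eef_rot: [0.668, 0.744, 0.003, 0.002]
force: [0.8, 0.6, -1.0]
width: 0.0095
gripper_force: 58.8
```

```bash
python3 - <<'E'
from h import *
go(.5883,-.1592,.32,101.66)
E
```

```text
t 5.25 pos [0.5572 0.2163 0.325 ] th 96.13 F [ 0.77  0.57 -1.05] tilt [0.0066 0.0012] w 0.0095 gf 58.8
todo shift [-1.8836 -0.046   0.0236] turn -0.0615
```

Request:
{"op": "move_arm", "data": {"increments": [[-0.08,0,0,-0.015,0],[-0.15,-0.003,0,-0.015,0],[-0.17,-0.005,0,-0.015,0],[-0.17,-0.005,0,-0.015,0],[-0.17,-0.005,0,0,0],[-0.17,-0.005,0,0,0],[-0.17,-0.005,0,0,0],[-0.17,0,0,0,0]]}}

```text
t: 6.05
ee_pos: [0.5932, -0.0321, 0.3181]
eef_rot: [0.633, 0.774, -0.001, -0.002]
force: [0.9, 0.2, -2.8]
width: 0.0094
gripper_force: 58.7
```

Request:
{"op": "move_arm", "data": {"increments": [[-0.17,0,0,0,0],[-0.17,0,0,0,0],[-0.15,0,0,0,0],[-0.1,0,0,0,0],[-0.05,0,0,0,0],[0,0,0,0,0],[0,0,0,0,0]]}}

```text
t: 6.75
ee_pos: [0.6196, -0.1552, 0.3204]
eef_rot: [0.632, 0.775, 0.0, -0.001]
force: [-0.2, 0.4, -3.5]
width: 0.0094
gripper_force: 58.7
```

```bash
python3 - <<'E'
from h import *
go(.5883,-.1592,.234,101.66)
E
```

```text
t 6.75 pos [ 0.6196 -0.1552  0.3204] th 101.56 F [-0.21  0.38 -3.51] tilt [-0.0008  0.0011] w 0.0094 gf 58.7
todo shift [ 0.0115 -0.1573  0.4322] turn -0.0011
```

Request:
{"op": "move_arm", "data": {"increments": [[0,0,0.1,0,0],[0,0,0.15,0,0],[0,0,0.1,0,0],[0.01,-0.04,0.08,0,0],[0,-0.04,0,0,0],[0,0,0,0,0],[0,0,0,0,0]]}}

```text
t: 7.45
ee_pos: [0.6046, -0.1574, 0.2368]
eef_rot: [0.632, 0.775, 0.0, 0.001]
force: [-0.2, -0.1, -1.3]
width: 0.0091
gripper_force: 58.8
```

```bash
cat > m.py <<'E'
from h import *
st=arm.state(); M=R.from_quat(st['eef_rot']).as_matrix()
s=snap('scene'); W=cloud(s)
go(.5883,-.1592,.234,101.66)
ys=np.radians(11.66); n=np.array([np.cos(ys),np.sin(ys)]); t=np.array([-n[1],n[0]])
P=np.stack([W[...,:2]@n-.5008, W[...,:2]@t+.2983, W[...,2]],-1)  # stand frame
p0=st['ee_pos']; print('tcp in stand',p0[:2]@n-.5008,p0[:2]@t+.2983,p0[2])
c=p0[:2]@n-.5008
m=(abs(P[...,0]-c)<.015)&(abs(P[...,1]-.02)<.08)&(P[...,2]>.07)&(P[...,2]<.21)
q=P[m]; A=np.c_[q[:,1:],np.ones(len(q))]
for _ in range(3):
    k=np.linalg.lstsq(A,q[:,0],rcond=None)[0]; r=abs(A@k-q[:,0]); g=r<.003; A=A[g];q=q[g]
print('front: slope y,z',k[:2].round(4),'x at y=.02,z=.15',(k@[.02,.15,1]).round(4),len(q))
for lo,hi in((.09,.12),(.12,.15),(.18,.21),(.19,.21)):
    e=q[(q[:,2]>lo)&(q[:,2]<hi)][:,1]
    if len(e)>5: print(lo,hi,'y',e.min().round(4),e.max().round(4),'mid',((e.min()+e.max())/2).round(4))
pl=q[abs(q[:,1]-.02-.035)<.01]; print('plate z',pl[:,2].min(),pl[:,2].max())
i=np.argwhere(m); print(i.min(0),i.max(0))
r0,c0=i.min(0)-15;r1,c1=i.max(0)+15
cv2.imwrite('pics/e%d.png'%int(st['t']*10),cv2.resize(s['pixels'][r0:r1,c0:c1],None,fx=4,fy=4,interpolation=2))
print('pics/e%d.png'%int(st['t']*10),r0,c0,r1,c1)
E
python3 m.py
```

```text
t 7.5 pos [ 0.6047 -0.1576  0.2369] th 101.55 F [ 1.1  -0.35 -2.92] tilt [ 0.003  -0.0012] w 0.0093 gf 58.8
todo shift [ 0.0085 -0.0822  0.0141] turn -0.0013
tcp in stand 0.05947563264699818 0.021925051292179865 0.23682152436561052
front: slope y,z [-0.0056 -0.0017] x at y=.02,z=.15 0.0618 713
0.09 0.12 y -0.029 0.074 mid 0.0225
0.12 0.15 y -0.0273 0.0737 mid 0.0232
0.18 0.21 y -0.0305 0.0744 mid 0.0219
0.19 0.21 y -0.0305 0.0744 mid 0.0219
plate z 0.08606907168715194 0.20978353413889894
[133 217] [179 245]
pics/e74.png 118 202 194 260
```

View pics/e74.png

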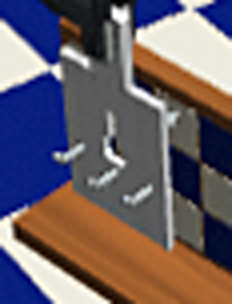

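The rack hangs upright with its hole at (112,148) in the crop, and the screw is visible just past its right edge at (172,118). Move closer and look again.

Request:
{"op": "move_arm", "data": {"increments": [[0.004,-0.06,0.009,0,0],[0,-0.06,0,0,0],[0,-0.04,0,0,0],[0,-0.02,0,0,0],[0,0,0,0,0],[0,0,0,0,0]]}}

```text
t: 8.1
ee_pos: [0.5686, -0.1642, 0.2334]
eef_rot: [0.633, 0.774, 0.0, 0.0]
force: [-0.1, -0.2, -2.1]
width: 0.0095
gripper_force: 58.8
```

```bash
sed -i 's/abs(P\[...,0\]-c)<.015/abs(P[...,0]-c)<.009/; s/fx=4,fy=4/fx=8,fy=8/' m.py; python3 m.py
```

```text
t 8.15 pos [ 0.5686 -0.1641  0.2333] th 101.51 F [-0.39  0.49 -3.19] tilt [ 0.0006 -0.0001] w 0.0094 gf 58.8
todo shift [ 0.0044  0.1014 -0.0036] turn -0.0016
tcp in stand 0.022843754893028145 0.022591026574712902 0.2334144833589203
front: slope y,z [-0.0041 -0.0007] x at y=.02,z=.15 0.0249 709
0.09 0.12 y -0.0272 0.0732 mid 0.023
0.12 0.15 y -0.028 0.0736 mid 0.0228
0.18 0.21 y -0.0275 0.0748 mid 0.0236
0.19 0.21 y -0.0275 0.0748 mid 0.0236
plate z 0.0844458847149081 0.20883227742361055
[127 226] [174 254]
pics/e81.png 112 211 189 269
```

View pics/e81.png

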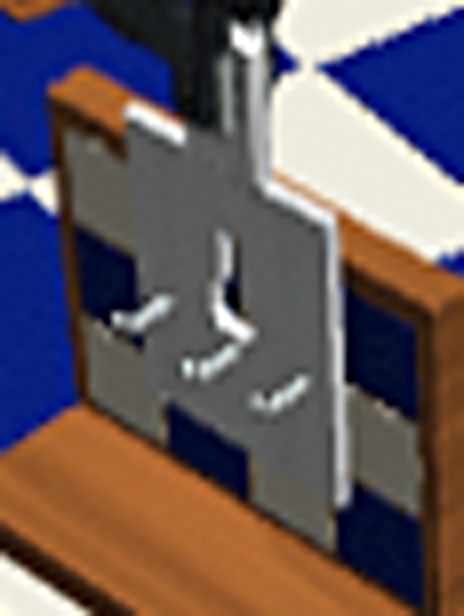

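Plate is just in front of the tiles, its hole at crop (232,295), dark behind. Creeping in, watching the force.

Request:
{"op": "move_arm", "data": {"increments": [[0,-0.01,0,0,0],[0,-0.008,0,0,0],[0,-0.004,0,0,0],[0,0,0,0,0]]}}

```text
t: 8.55
ee_pos: [0.5639, -0.1649, 0.233]
eef_rot: [0.633, 0.775, 0.0, -0.0]
force: [-0.4, 0.5, -2.8]
width: 0.0091
gripper_force: 58.9
```

Request:
{"op": "move_arm", "data": {"increments": [[0,-0.005,0,0,0],[0,0,0,0,0]]}}

```text
t: 8.75
ee_pos: [0.563, -0.1651, 0.2331]
eef_rot: [0.633, 0.775, -0.0, -0.0]
force: [0.6, 0.6, -2.0]
width: 0.0094
gripper_force: 58.9
```

Request:
{"op": "move_arm", "data": {"increments": [[0,-0.005,0,0,0],[0,0,0,0,0]]}}

```text
t: 8.95
ee_pos: [0.5619, -0.1653, 0.2331]
eef_rot: [0.633, 0.775, -0.0, -0.0]
force: [-0.9, 0.3, -1.8]
width: 0.0094
gripper_force: 58.9
```

Request:
{"op": "move_arm", "data": {"increments": [[0,-0.005,0,0,0],[0,0,0,0,0]]}}

```text
t: 9.15
ee_pos: [0.561, -0.1655, 0.2331]
eef_rot: [0.633, 0.775, -0.0, -0.0]
force: [-0.2, 0.6, -2.2]
width: 0.0095
gripper_force: 58.9
```

Request:
{"op": "move_arm", "data": {"increments": [[0,-0.005,0,0,0],[0,0,0,0,0]]}}

```text
t: 9.35
ee_pos: [0.56, -0.1657, 0.2331]
eef_rot: [0.633, 0.774, -0.0, -0.0]
force: [-0.3, 0.4, -3.6]
width: 0.0094
gripper_force: 58.9
```

Request:
{"op": "move_arm", "data": {"increments": [[0,-0.005,0,0,0],[0,0,0,0,0]]}}

```text
t: 9.55
ee_pos: [0.559, -0.1659, 0.2331]
eef_rot: [0.633, 0.774, -0.0, -0.0]
force: [0.0, -0.1, -2.9]
width: 0.0095
gripper_force: 58.9
```

Request:
{"op": "move_arm", "data": {"increments": [[0,-0.005,0,0,0],[0,-0.005,0,0,0],[0,0,0,0,0]]}}

```text
t: 9.85
ee_pos: [0.557, -0.1664, 0.2331]
eef_rot: [0.633, 0.774, -0.0, -0.0]
force: [0.4, -0.5, -2.6]
width: 0.0094
gripper_force: 58.9
```

Request:
{"op": "move_arm", "data": {"increments": [[0,-0.005,0,0,0],[0,-0.005,0,0,0],[0,0,0,0,0]]}}

```text
t: 10.15
ee_pos: [0.555, -0.1667, 0.233]
eef_rot: [0.633, 0.775, -0.0, -0.0]
force: [-0.3, -0.3, -2.5]
width: 0.0094
gripper_force: 58.9
```

Request:
{"op": "move_arm", "data": {"increments": [[0,-0.005,0,0,0],[0,0,0,0,0]]}}

```text
t: 10.35
ee_pos: [0.5541, -0.1669, 0.2331]
eef_rot: [0.633, 0.775, -0.0, -0.0]
force: [0.1, 0.1, -3.1]
width: 0.0094
gripper_force: 58.9
```

Request:
{"op": "move_arm", "data": {"increments": [[0,-0.005,0,0,0],[0,0,0,0,0]]}}

```text
t: 10.55
ee_pos: [0.5531, -0.1671, 0.2331]
eef_rot: [0.633, 0.775, -0.0, -0.0]
force: [0.4, -0.2, -2.8]
width: 0.0093
gripper_force: 58.9
```

Request:
{"op": "move_arm", "data": {"increments": [[0,-0.005,0,0,0],[0,0,0,0,0]]}}

```text
t: 10.75
ee_pos: [0.5521, -0.1673, 0.2331]
eef_rot: [0.633, 0.775, -0.0, -0.0]
force: [0.3, -1.1, -2.0]
width: 0.0097
gripper_force: 58.9
```

Request:
{"op": "move_arm", "data": {"increments": [[0,-0.005,0,0,0],[0,0,0,0,0]]}}

```text
t: 10.95
ee_pos: [0.5512, -0.1675, 0.2331]
eef_rot: [0.633, 0.775, -0.0, -0.0]
force: [0.0, -0.4, -2.2]
width: 0.0093
gripper_force: 58.9
```

Request:
{"op": "move_arm", "data": {"increments": [[0,-0.004,0,0,0],[0,0,0,0,0]]}}

```text
t: 11.15
ee_pos: [0.5504, -0.1677, 0.2331]
eef_rot: [0.633, 0.774, -0.0, -0.0]
force: [0.3, -0.2, -3.0]
width: 0.0089
gripper_force: 58.9
```

Request:
{"op": "move_arm", "data": {"increments": [[0,-0.003,0,0,0],[0,0,0,0,0]]}}

```text
t: 11.35
ee_pos: [0.5499, -0.1678, 0.2331]
eef_rot: [0.633, 0.774, 0.0, 0.0]
force: [1.6, 0.1, -3.0]
width: 0.0093
gripper_force: 58.8
```

Request:
{"op": "move_arm", "data": {"increments": [[0,-0.003,0,0,0],[0,0,0,0,0]]}}

```text
t: 11.55
ee_pos: [0.5496, -0.1679, 0.2331]
eef_rot: [0.633, 0.774, 0.0, 0.0]
force: [1.8, 0.1, -4.2]
width: 0.0097
gripper_force: 58.7
```

```bash
python3 m.py
```

```text
t 11.6 pos [ 0.5496 -0.1679  0.2331] th 101.52 F [ 1.97  0.35 -4.05] tilt [0.0009 0.    ] w 0.0095 gf 58.7
todo shift [ 0.0039  0.1981 -0.0042] turn -0.0016
tcp in stand 0.003563673464102912 0.02279003753227221 0.23312375582049766
front: slope y,z [-0.0093  0.0308] x at y=.02,z=.15 0.0045 713
0.09 0.12 y -0.0575 0.0986 mid 0.0206
0.12 0.15 y -0.0582 0.0994 mid 0.0206
0.18 0.21 y -0.0296 0.0739 mid 0.0222
0.19 0.21 y -0.0296 0.0733 mid 0.0218
plate z 0.07140608156049177 0.2092888430622094
[123 225] [178 266]
pics/e115.png 108 210 193 281
```

View pics/e115.png

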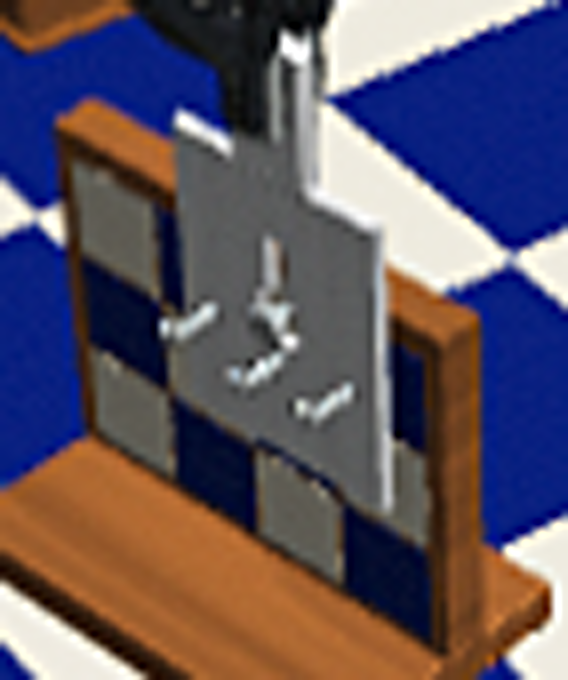

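The screw head sits in the hole at (268,318), with the plate flush on the tiles (about 2 N). Slide down.

Request:
{"op": "move_arm", "data": {"increments": [[0,0,0.01,0,0],[0,0,0.01,0,0],[0,0,0.01,0,0],[0,0,0,0,0]]}}

```text
t: 12.0
ee_pos: [0.5496, -0.1678, 0.2269]
eef_rot: [0.633, 0.774, 0.0, 0.0]
force: [2.8, 0.7, -2.8]
width: 0.0091
gripper_force: 58.7
```

Request:
{"op": "move_arm", "data": {"increments": [[0,0,0.01,0,0],[0,0,0.01,0,0],[0,0,0,0,0]]}}

```text
t: 12.3
ee_pos: [0.5495, -0.1678, 0.2229]
eef_rot: [0.633, 0.774, 0.0, 0.0]
force: [3.9, 0.6, -3.3]
width: 0.0091
gripper_force: 58.8
```

Request:
{"op": "move_arm", "data": {"increments": [[0,0,0.01,0,0],[0,0,0.01,0,0],[0,0,0,0,0]]}}

```text
t: 12.6
ee_pos: [0.5495, -0.1679, 0.2189]
eef_rot: [0.633, 0.774, 0.0, 0.0]
force: [5.4, 1.7, -2.2]
width: 0.0094
gripper_force: 58.8
```

Request:
{"op": "move_arm", "data": {"increments": [[0,0.002,0.01,0,0],[0,0,0.01,0,0],[0,0,0,0,0]]}}

```text
t: 12.9
ee_pos: [0.5495, -0.1678, 0.2146]
eef_rot: [0.633, 0.774, -0.0, -0.0]
force: [4.7, 0.6, -2.4]
width: 0.0094
gripper_force: 58.8
```

Request:
{"op": "move_arm", "data": {"increments": [[0,0,0.01,0,0],[0,0,0.01,0,0],[0,0,0,0,0]]}}

```text
t: 13.2
ee_pos: [0.5496, -0.1677, 0.2107]
eef_rot: [0.633, 0.775, 0.0, -0.0]
force: [4.1, 0.5, -3.2]
width: 0.009
gripper_force: 58.9
```

Request:
{"op": "move_arm", "data": {"increments": [[0,0,0.01,0,0],[0,0,0.005,0,0],[0,0,0,0,0]]}}

```text
t: 13.5
ee_pos: [0.5496, -0.1677, 0.2078]
eef_rot: [0.633, 0.775, 0.0, -0.0]
force: [3.2, 0.9, -2.4]
width: 0.0095
gripper_force: 59.0
```

Request:
{"op": "move_arm", "data": {"increments": [[0,0,0.005,0,0],[0,0,0.005,0,0],[0,0,0,0,0]]}}

```text
t: 13.8
ee_pos: [0.5496, -0.1678, 0.2059]
eef_rot: [0.633, 0.775, -0.0, -0.0]
force: [3.8, 0.2, -1.8]
width: 0.0094
gripper_force: 59.2
```

Request:
{"op": "move_arm", "data": {"increments": [[0,0,0.005,0,0],[0,0,0,0,0]]}}

```text
t: 14.0
ee_pos: [0.5497, -0.1678, 0.205]
eef_rot: [0.633, 0.775, 0.0, -0.0]
force: [3.5, 1.2, -1.0]
width: 0.0095
gripper_force: 59.2
```

Request:
{"op": "move_arm", "data": {"increments": [[0,0,0.005,0,0],[0,0,0,0,0]]}}

```text
t: 14.2
ee_pos: [0.5497, -0.1678, 0.204]
eef_rot: [0.633, 0.775, -0.0, -0.0]
force: [3.8, 1.2, -1.8]
width: 0.0092
gripper_force: 59.2
```

Request:
{"op": "move_arm", "data": {"increments": [[0,0,0.003,0,0],[0,0,0,0,0]]}}

```text
t: 14.4
ee_pos: [0.5497, -0.1678, 0.2034]
eef_rot: [0.633, 0.774, 0.0, -0.0]
force: [3.1, 1.2, -1.1]
width: 0.009
gripper_force: 59.2
```

Request:
{"op": "move_arm", "data": {"increments": [[0,0,0.003,0,0],[0,0,0,0,0]]}}

```text
t: 14.6
ee_pos: [0.5497, -0.1678, 0.2029]
eef_rot: [0.633, 0.775, 0.0, 0.0]
force: [3.6, 1.1, -1.2]
width: 0.0092
gripper_force: 59.2
```

Request:
{"op": "move_arm", "data": {"increments": [[0,0,0.003,0,0],[0,0,0,0,0]]}}

```text
t: 14.8
ee_pos: [0.5497, -0.1678, 0.2023]
eef_rot: [0.633, 0.775, 0.0, -0.0]
force: [4.3, 0.4, -0.9]
width: 0.009
gripper_force: 59.3
```

Request:
{"op": "move_arm", "data": {"increments": [[0,0,0.003,0,0],[0,0,0,0,0]]}}

```text
t: 15.0
ee_pos: [0.5498, -0.1678, 0.2021]
eef_rot: [0.633, 0.775, 0.0, 0.0]
force: [1.9, 1.3, 2.8]
width: 0.0093
gripper_force: 59.8
```

Request:
{"op": "move_arm", "data": {"increments": [[0,0,0.002,0,0],[0,0,0,0,0]]}}

```text
t: 15.2
ee_pos: [0.5498, -0.1679, 0.202]
eef_rot: [0.633, 0.775, 0.0, 0.0]
force: [1.6, 2.4, 5.8]
width: 0.0094
gripper_force: 60.2
```

Request:
{"op": "move_arm", "data": {"increments": [[0,0,0.0015,0,0],[0,0,0,0,0]]}}

```text
t: 15.4
ee_pos: [0.5498, -0.1679, 0.2019]
eef_rot: [0.633, 0.775, 0.0, 0.0]
force: [-0.7, 2.3, 6.5]
width: 0.0096
gripper_force: 60.4
```

Request:
{"op": "move_arm", "data": {"increments": [[0,0,0,0,0],[0,0,0,0,0],[0,0,0,0,0]]}}

```text
t: 15.7
ee_pos: [0.5498, -0.1679, 0.2019]
eef_rot: [0.632, 0.775, 0.0, 0.0]
force: [0.2, 2.0, 7.4]
width: 0.0094
gripper_force: 60.4
```

Request:
{"op": "move_arm", "data": {"increments": [[0,-0.001,0.001,0,0],[0,0,0,0,0],[0,0,0,0,0]]}}

```text
t: 16.0
ee_pos: [0.5498, -0.1679, 0.2019]
eef_rot: [0.633, 0.775, 0.0, 0.0]
force: [1.8, 1.4, 6.9]
width: 0.0095
gripper_force: 60.4
```

```bash
python3 m.py
```

```text
t 16.05 pos [ 0.5498 -0.1679  0.2019] th 101.53 F [0.37 2.26 7.31] tilt [ 0.001  -0.0004] w 0.0095 gf 60.4
todo shift [ 0.0039  0.1974 -0.1602] turn -0.0014
tcp in stand 0.0037171392615625853 0.022767116453819014 0.2018928098872647
front: slope y,z [-0.022   0.0116] x at y=.02,z=.15 0.0052 568
0.09 0.12 y -0.0273 0.099 mid 0.0359
0.12 0.15 y -0.0329 0.0999 mid 0.0335
0.18 0.21 y -0.0242 0.0753 mid 0.0256
0.19 0.21 y 0.0097 0.0423 mid 0.026
plate z 0.07484232602826946 0.18467382519247855
[128 225] [177 266]
pics/e160.png 113 210 192 281
```

Request:
{"op": "move_arm", "data": {"increments": [[0,0,0.002,0,0],[0,0,0,0,0],[0,0,0,0,0]]}}

```text
t: 16.35
ee_pos: [0.5498, -0.1679, 0.2018]
eef_rot: [0.632, 0.775, 0.0, 0.001]
force: [-0.3, 2.6, 10.1]
width: 0.0094
gripper_force: 60.8
```

View pics/e160.png

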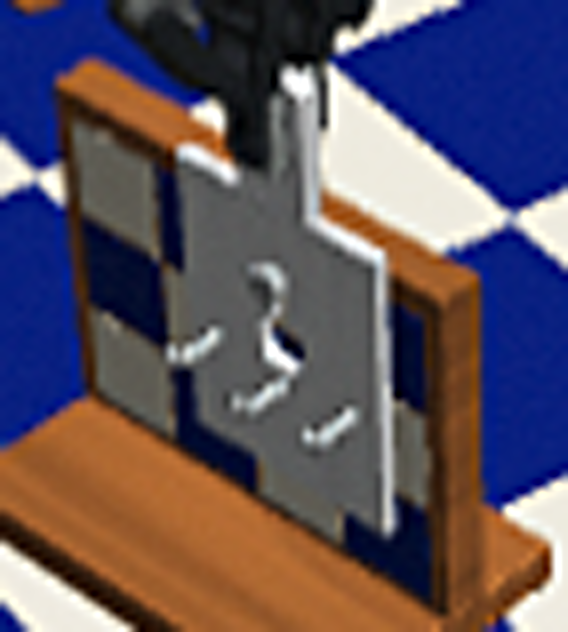

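Screw head now at the slot's top end, crop (265,285); pressed home with about 10 N. Ease and release.

Request:
{"op": "move_arm", "data": {"increments": [[0,0,-0.002,0,0],[0,0,0,0,8],[0,0,0,0,15],[0,0,0,0,40],[0,0,0,0,70],[0,0,0,0,100],[0,0,0,0,100],[0,0,0,0,100]], "force": 20}}

```text
t: 17.15
ee_pos: [0.5494, -0.1679, 0.2007]
eef_rot: [0.633, 0.775, -0.0, -0.0]
force: [0.0, 0.2, -0.7]
width: 0.0832
gripper_force: 0.0
```

Request:
{"op": "move_arm", "data": {"increments": [[0,0,0,0,100],[0,0,0,0,100],[0,0,-0.05,0,100],[0,0,-0.1,0,100],[0,0,-0.2,0,100],[0,0,-0.2,0,100],[0,0,-0.1,0,100],[0,0,0,0,100]]}}

```text
t: 17.95
ee_pos: [0.5511, -0.1687, 0.336]
eef_rot: [0.632, 0.775, 0.001, 0.004]
force: [1.0, -0.2, 0.7]
width: 0.0853
gripper_force: 0.0
```

```bash
python3 - <<'E'
from h import *
go(.55,-.168,.35,101.66)
s=snap('scene');W=cloud(s)
cv2.imwrite('pics/f.png',cv2.resize(s['pixels'][90:210,190:320],None,fx=4.5,fy=4.5,interpolation=2))
E
```

```text
t 17.95 pos [ 0.5511 -0.1687  0.336 ] th 101.53 F [ 1.03 -0.24  0.74] tilt [ 0.0074 -0.0041] w 0.0853 gf 0.0
todo shift [ 0.0041 -0.0044 -0.07  ] turn -0.0014
```

View pics/f.png

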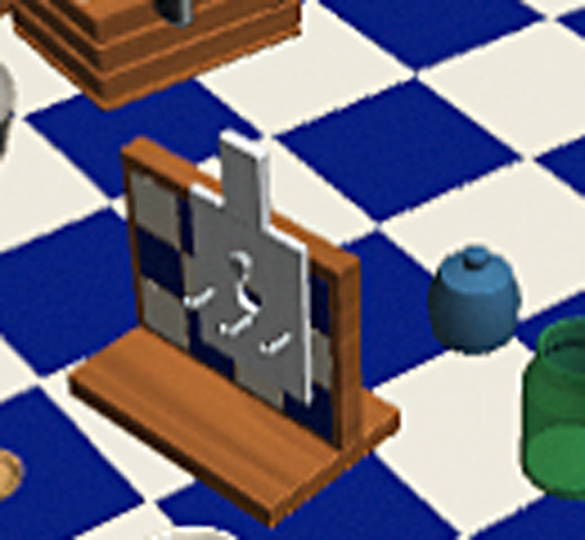

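The rack hangs upright on the screw, with the head at the slot's top end (240,262). The gripper is clear, and the jar and salt pot have not been moved.

```bash
python3 -c "
from cell import arm
print(arm.sign_off())"
```

```text
the job is handed in; nothing more can be done
None
```

The middle-sized rack is hanging upright and fully home on the stand's screw, pressed in with about 10 N at the wrist (roughly 13 N on the screw with the rack's weight) and released at about 18 s; the job is handed in.

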